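# Draw out the palette board on the make-up case and hold it

### The job

Take the white palette board on top of the make-up case by its black grip bar, square it up with its long edge flush against the case's wooden fence, and then slide it out along the fence, without lifting it, until its red line meets the end edge of the case, with the jar still standing on the board. So far out, the board would tip over the edge, so the program finishes while still holding it level on the case; leave everything else on the table where it is.

Things in the scene. Friction and masses are not known exactly. Their poses are not given: they have to be found in the camera images.
- case: Fixed wooden make-up case, a closed box 170 (x) by 300 (y) by 70 mm high, mock drawer fronts on -x. Origin: centre of its underside, on the table. On the far (+x) side of its flat top a wooden fence, 15 mm thick, 20 mm high, runs the whole length: its inner face is the plane x = +70 mm. The board is drawn out along the case's +y, over the end edge y = +150 mm. Place varies; yaw within 0.35 rad.
- case_edge (a point): Point on the top of the case (70 mm above the table) on the end edge y = +150 mm, over which the board is drawn, at x = +25 mm: the red line's centre lies over it (12 mm higher) when the job is done. Axes as the case's.
- board: Loose white palette board, 90 (x) by 300 (y) by 12 mm, 0.3 to 0.5 kg, lying on the case top; starts skewed up to 0.12 rad, 5 mm or more clear of the fence, reaching 0 to 70 mm over the end edge. Six flat colour pans between red line and jar. Origin: centre of its underside; +y points outward. Its +x long edge (x = +45 mm) goes against the fence.
- grip_bar (a point): Centre, half-way up, of the black upright grip bar fixed on the board near its rear end (board x = 0, y = -115 mm): 50 mm along the board's x, 16 mm thick along the board's y, 40 mm high above the board's top; to be pinched from above across its 16 mm. Axes as the board's.
- mark (a point): Centre of the red line painted across the board's top, 6 mm wide, at board y = -40 mm (190 mm from the outer end). Axes as the board's.
- edge_rear (a point): Rear end (board y = -150 mm) of the board's long edge that goes against the fence (board x = +45 mm), half-way up its thickness.
- edge_mark (a point): Point of the same long edge beside the red line (board y = -40 mm), half-way up its thickness.
- jar: Loose amber cream jar with a white cap, 50 mm diameter, 45 mm high, about 0.16 kg, standing on the outer end of the board. Origin: centre of its underside.
- compact: Bystander: flat black powder compact, 72 mm diameter, 14 mm high, on the table to the left of the case. Origin: centre of its underside.
- pump: Bystander: green bottle with white cap, 44 mm diameter, 125 mm high. Origin: centre of its underside.
- polish: Bystander: small amber bottle with black cap, 34 mm diameter, 65 mm high. Origin: centre of its underside.
- tonic: Bystander: clear bottle with red cap, 40 mm diameter, 90 mm high. Origin: centre of its underside.
- block: Bystander: wooden block 55 by 45 by 35 mm. Origin: centre of its underside.
- brush: Bystander: make-up brush lying on the table, 200 mm long along its y, 12 mm high. Origin: on the table below its middle.
Mind the look-alikes: they are no part of the job. What is shaped like the jar but blue or pink is not meant.

How it is judged:
By the outcome, as a careful person would: the job done as asked, in the order asked, and still so for the second after the job is handed in, while the arm keeps its last pose, push and grip.
It also fails if it takes over 45 s, if anything falls off the work surface, if the arm or the gripper's body presses on something with over 40 N, if the wrist force passes 120 N, or if a joint passes its speed limit or range.

### The arm

A 6-joint arm with a two-finger parallel gripper is mounted at the origin on the work surface. World frame = base frame: x ahead of the robot, y to its left, z up, the work surface at z = 0. Lengths are in m, angles in rad, forces in N, time in s.
With the tool pointing down it reaches from about 0.275 to 0.825 m from the base axis. Payload 4.9 kg.
Tool frame: the origin (TCP) lies between the finger pads; the fingertips stand 11 mm ahead of it and the grasp point (between the pads) lies 8 mm behind it; y points along the fingers, z is the direction in which the jaws open and shut, and the axes are right-handed (so a half turn about y gives the same grasp; the last joint's range is limited). The gripper opens to 85 mm and grips with 20 to 120 N. Pads are 22 mm wide; open, the fingers measure 114 mm over their backs; the gripper's body (76 mm by 85 mm) begins 54 mm behind the grasp point. The pads swing forward as they close: fully open they stand 13 mm farther back than shut.
Start: joints at [1.042, 0.326, -0.193, 1.052, 0, 1.437], TCP at [0.212, 0.508, 0.242] pointing down, gripper open.
Joint ranges: [-2.65, 2.65], [-0.97, 1.79], [-1.3, 1.35], [-1.93, 2.1], [-1.47, 1.37], [-3.14, 3.14]. Speed limits (rad/s): [2.57, 2.57, 3.14, 3.14, 3.14, 3.14].

### API

Orientations are given as a unit quaternion [w, x, y, z].
In Python, from station import ctrl gives the robot as it stands.
- The arm moves only by the tool step_arm, never from a script. Its argument "deltas" is a list of rows, each a list of 5 numbers: the shift along the tool's x, y, z in mm, then the turn about the tool's y in degrees, then the gripper command: -1 is fully open, 1 is shut, values between are in proportion. In form: [[x, y, z, twist, jaw], ...]. A call has 1 to 20 rows; each row shifts and turns the commanded pose from where the row before left it, along the tool's axes as they then stand; what a row does not reach is not made up. A row lasts 1/8 s, in which the tool goes at most 62.5 mm and 10.7 degrees, less where a joint would pass 70% of its speed; a pose out of reach is approached as far as the arm can. A call with a gripper value outside its range is refused whole. The fingers move at their own pace and stop on an object; "squeeze" is the grip in N (left out, the last holds). Time passes only in rows, so rows that do not move let the fingers close. It gives the time, the measured TCP pose, the force and the opening at its end, in the units of the state.
- ctrl.observe(): the state, without advancing time (a new reading comes with each control period).
- ctrl.grab_frame(name): name is "scene" or "top"; returns the picture (400x640x3 uint8, red, green, blue); there is no depth.
- ctrl.calibration(name): a dict with "K" (3x3 intrinsics, pixels), "origin" and "orientation" of the camera in the world. Camera axes: x right, y down, z forward; pixel columns grow to the right and rows downward; lengths in m; the calibration is good to about 2 mm. A picture is of the moment at which its call begins. calibration takes no time and is no camera call.
- ctrl.close_job(): hands the job in, once; it reports no verdict.
The state is a dict: "t": time; "joint_pos": joint angles; "qvel": joint speeds; "tau": joint torques, N m; "ee_pos": TCP position; "tool_rot": TCP orientation; "wrist_force": force on the tool from outside, world axes, zero at the start; "torque": the same for the moment, N m; "opening": finger opening in m.
Only numpy, scipy, OpenCV 4.12 (cv2) and the standard library are available. Lean on these libraries where they do the work, as an engineer would, in place of code of your own. Each camera call takes 0.05 s, during which the arm holds its last target. There are 200 camera calls.

## Working session

There is one attempt and no reset: what is moved stays moved. The work goes in short steps, Python scripts to look and compute and a tool call to move; the robot and the scene stay as the last step left them, time stands still between calls to the robot, and variables do not carry over. Pictures are saved under pics/ and viewed, about 8 in all and at most 12, crops included, and the job is handed in when it is done.

Besides the shell and the picture viewer there is one more tool, called after "Request:" by a JSON object that holds its "fn" and its "kwargs", one argument or row to a line. step_arm: Moves the arm, as the interface text tells. Its arguments: {"type":"object","properties":{"deltas":{"type":"array","items":{"type":"array","items":{"type":"number"}}},"squeeze":{"type":"number"}},"required":["deltas"]}

```bash
mkdir -p pics && python3 - <<'E'
from station import ctrl
import cv2,json
for n in("scene","top"):
    im=ctrl.grab_frame(n); cv2.imwrite(f"pics/{n}0.png",im[:,:,::-1])
    c=ctrl.calibration(n); print(n,c)
s=ctrl.observe();print(s)
E
```

```text
scene {'K': array([[449.81729682,   0.        , 322.68754004],
       [  0.        , 449.81729682, 197.65280829],
       [  0.        ,   0.        ,   1.        ]]), 'origin': array([1.10475897, 0.24747378, 1.07554416]), 'orientation': array([-0.14268436,  0.52207937,  0.81437046, -0.20946377])}
top {'K': array([[432.95206206,   0.        , 319.27184899],
       [  0.        , 432.95206206, 194.51302534],
       [  0.        ,   0.        ,   1.        ]]), 'origin': array([0.39305116, 0.02962377, 1.13494636]), 'orientation': array([ 0.0607132 , -0.69918326,  0.70936493, -0.06525395])}
{'t': 0.1, 'joint_pos': array([ 1.04179437e+00,  3.26874953e-01, -1.93512027e-01,  1.05199596e+00,
        7.62184366e-06,  1.43659643e+00]), 'qvel': array([ 3.75312268e-05, -1.05881994e-03,  2.66232877e-03,  7.47930937e-04,
        1.62469979e-03,  7.83582873e-04]), 'tau': array([ 5.71389319e-04, -4.44239008e+01,  2.63039070e+01,  7.85910292e-03,
       -2.28998015e-04,  1.18802743e-05]), 'ee_pos': array([0.21126776, 0.50724444, 0.24156662]), 'tool_rot': array([-0.69284475,  0.69390378, -0.13886397,  0.13849363]), 'wrist_force': array([0.30689707, 0.84922418, 0.50015365]), 'torque': array([ 0.0160906 , -0.04601692, -0.00423962]), 'opening': 0.08520210582962541}
```

View pics/top0.png

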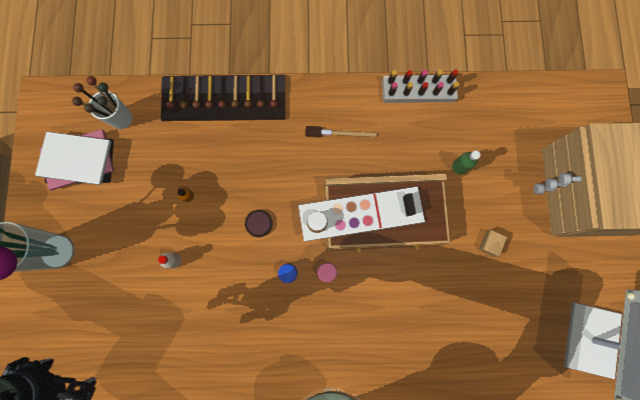

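View pics/scene0.png

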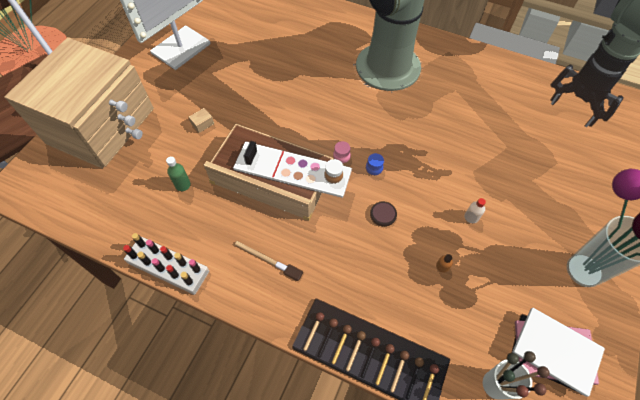

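The top view (picture 1) shows the board at about (362,213): bar at (410,203), red line at (378,208), jar at (318,220). The case spans about (327..448, 176..247), with the fence along its top. The scene view (picture 2) agrees. Next I'll measure the edges.

```bash
cat > h.py <<'E'
from station import ctrl
import cv2,numpy as np
from scipy.spatial.transform import Rotation as R
def cam(n):
    c=ctrl.calibration(n); return c["K"],np.array(c["origin"]),R.from_quat(c["orientation"],scalar_first=True).as_matrix()
def ray(n,px,z):
    K,o,M=cam(n); px=np.atleast_2d(px).astype(float)
    d=np.c_[px,np.ones(len(px))]@np.linalg.inv(K).T@M.T
    return o+d*((z-o[2])/d[:,2])[:,None]
def proj(n,P):
    K,o,M=cam(n); q=(np.atleast_2d(P)-o)@M@K.T; return q[:,:2]/q[:,2:]
E
python3 - <<'E'
from h import *
im=cv2.imread("pics/top0.png")
hsv=cv2.cvtColor(im,cv2.COLOR_BGR2HSV)
w=((hsv[...,1]<45)&(hsv[...,2]>150)).astype(np.uint8)
r=((hsv[...,1]>130)&((hsv[...,0]<8)|(hsv[...,0]>172))&(hsv[...,2]>120)).astype(np.uint8)
w[:180]=0;w[247:]=0;w[:,:290]=0;w[:,435:]=0
ys,xs=np.nonzero(w);rect=cv2.minAreaRect(np.c_[xs,ys].astype(np.float32));b=cv2.boxPoints(rect)
print(rect,b,ray("top",b,.082))
r[:180]=0;r[235:]=0;r[:,:374]=0;r[:,388:]=0
ys,xs=np.nonzero(r);print("red",len(xs),xs.mean(),ys.mean(),ray("top",[xs.mean(),ys.mean()],.082))
c=im[165:260,285:465];c=cv2.resize(c,None,fx=4.4,fy=4.4,interpolation=cv2.INTER_CUBIC)
cv2.imwrite("pics/c1.png",c)
E
```

```text
((361.1216125488281, 213.27029418945312), (36.23530578613281, 122.11869812011719), 81.02737426757812) [[297.98376 204.89732]
 [418.6081  185.85136]
 [424.25946 221.64326]
 [303.63513 240.68922]] [[ 0.55762111  0.07415991  0.082     ]
 [ 0.60124489 -0.22556862  0.082     ]
 [ 0.51180573 -0.23443871  0.082     ]
 [ 0.46964008  0.06100793  0.082     ]]
red 49 377.0612244897959 210.26530612244898 [[ 0.54153537 -0.11997388  0.082     ]]
```

View pics/c1.png

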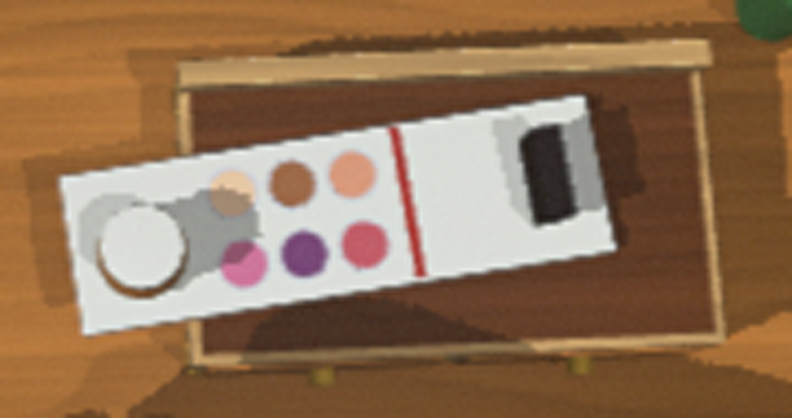

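Picture 3, the crop, shows clear edges for the board, the fence and the case rim. I'll turn these pixels into poses.

```bash
cat > m1.py <<'E'
from h import *
f=lambda p:(np.array(p)+.5)/4.4-.5+[285,165]
B=ray("top",f([(60,177),(586,96),(616,248),(84,335)]),.082)
print("board",B.round(4))
uy=(B[0]+B[3]-B[1]-B[2])[:2];yb=np.arctan2(-uy[0],uy[1]);print("len",np.linalg.norm(uy)/2,"yaw",yb)
ctr=B.mean(0);print("ctr",ctr)
ux=np.array([np.cos(yb),np.sin(yb)]);u=np.array([-np.sin(yb),np.cos(yb)])
print("bar",ctr[:2]-.115*u,"mark",ctr[:2]-.04*u,"mark seen",ray("top",f([(395,127),(420,275)]),.082).mean(0))
print("bar top seen",ray("top",f([(536,130),(568,128),(576,216),(538,224)]),.122).mean(0))
I=ray("top",f([(181,86),(712,65)]),.09);O=ray("top",f([(181,63),(712,41)]),.09)
L=ray("top",f([(190,364),(724,340)]),.07)
for n,p in(("I",I),("O",O),("L",L)):
    d=p[0]-p[1];print(n,p[:,:2].round(4),"len",np.hypot(*d[:2]),"yaw",np.arctan2(-d[0],d[1]))
J=ray("top",f([(145,240)]),.127);print("jar",J)
s=ctrl.observe();M=R.from_quat(s["tool_rot"],scalar_first=True).as_matrix();print(M.round(3),s["ee_pos"])
E
python3 m1.py
```

```text
board [[ 0.5578  0.0735  0.082 ]
 [ 0.5998 -0.2235  0.082 ]
 [ 0.5134 -0.2354  0.082 ]
 [ 0.4695  0.0608  0.082 ]]
len 0.2997070226774993 yaw 0.143955412927823
ctr [ 0.53511931 -0.08113084  0.082     ]
bar [ 0.55161706 -0.19494132] mark [ 0.54085766 -0.12071709] mark seen [ 0.5417445  -0.12034198  0.082     ]
bar top seen [ 0.54920523 -0.19448042  0.122     ]
I [[ 0.6071  0.0051]
 [ 0.615  -0.2934]] len 0.298622294777019 yaw 0.02646327563413233
O [[ 0.6203  0.0049]
 [ 0.6288 -0.2943]] len 0.29933570639762136 yaw 0.02853791541619614
L [[ 0.4534  0.0024]
 [ 0.4624 -0.2957]] len 0.2983084807942506 yaw 0.030020936240003966
jar [[0.51615258 0.02662287 0.127     ]]
[[ 0.923 -0.001  0.385]
 [-0.385 -0.001  0.923]
 [-0.    -1.    -0.002]] [0.21126776 0.50724444 0.24156662]
```

Request:
{"fn": "step_arm", "kwargs": {
  "deltas": [
    [0, 0, 0, -10.3, -0.2],
    [0, 0, 0, -10.3, -0.2],
    [0, 0, 0, -10.4, -0.2],
    [18, 0, -57, 0, -0.2],
    [18, 0, -57, 0, -0.2],
    [18, 0, -57, 0, -0.2],
    [18, 0, -57, 0, -0.2],
    [18, 0, -57, 0, -0.2],
    [18, 0, -57, 0, -0.2],
    [18, 0, -57, 0, -0.2],
    [18, 0, -57, 0, -0.2],
    [18, 0, -57, 0, -0.2],
    [18, 0, -57, 0, -0.2],
    [18, 0, -57, 0, -0.2],
    [18, 0, -57, 0, -0.2],
    [18, 0, -57, 0, -0.2],
    [0, 30, 0, 0, -0.2],
    [0, 0, 0, 0, -0.2],
    [0, 0, 0, 0, -0.2]
  ],
  "squeeze": 60
}}

```text
t: 2.48
ee_pos: [0.5508, -0.1907, 0.2127]
tool_rot: [0.705, -0.705, -0.052, 0.052]
wrist_force: [0.5, 0.5, 0.1]
opening: 0.0511
```

```bash
cat > st.py <<'E'
from h import *
def st():
    s=ctrl.observe();M=R.from_quat(s["tool_rot"],scalar_first=True).as_matrix()
    z=M[:,2];print("t",s["t"],"p",s["ee_pos"].round(4),"heading-90",np.arctan2(-z[0],z[1]).round(4),"F",s["wrist_force"].round(2),"T",s["torque"].round(3),"op",round(s["opening"],4),"down",M[:,1].round(3))
    return s,M
E
python3 - <<'E'
from st import *
s,M=st()
for g in([.5505,-.1947],[.5516,-.1949]): print("need",(M.T@(np.r_[g,.097]-s["ee_pos"])*1000).round(1))
im=ctrl.grab_frame("top");cv2.imwrite("pics/top1.png",cv2.resize(im[140:280,270:480,::-1],None,fx=3.8,fy=3.8,interpolation=cv2.INTER_CUBIC))
E
```

```text
t 2.475 p [ 0.5508 -0.1907  0.2127] heading-90 0.1469 F [0.51 0.52 0.07] T [-0.04   0.022 -0.006] op 0.0511 down [-0.001  0.    -1.   ]
need [ -0.8 115.7  -4. ]
need [  0.3 115.7  -4.4]
```

Request:
{"fn": "step_arm", "kwargs": {
  "deltas": [
    [0, 15, -4, 0, -0.2],
    [0, 25, 0, 0, -0.2],
    [0, 25, 0, 0, -0.2],
    [0, 25, 0, 0, -0.2],
    [0, 15, 0, 0, -0.2],
    [0, 10.5, 0, 0, -0.2],
    [0, 0, 0, 0, -0.2]
  ]
}}

```text
t: 3.4
ee_pos: [0.5514, -0.1951, 0.0964]
tool_rot: [0.705, -0.705, -0.051, 0.052]
wrist_force: [0.1, 0.3, 1.3]
opening: 0.0514
```

```bash
python3 - <<'E'
from st import *
st()
im=ctrl.grab_frame("scene");cv2.imwrite("pics/sc1.png",cv2.resize(im[90:230,190:390,::-1],None,fx=4,fy=4,interpolation=cv2.INTER_CUBIC))
E
```

```text
t 3.4 p [ 0.5514 -0.1951  0.0964] heading-90 0.1464 F [0.08 0.34 1.32] T [0.035 0.021 0.005] op 0.0514 down [-0.001  0.    -1.   ]
```

View pics/sc1.png

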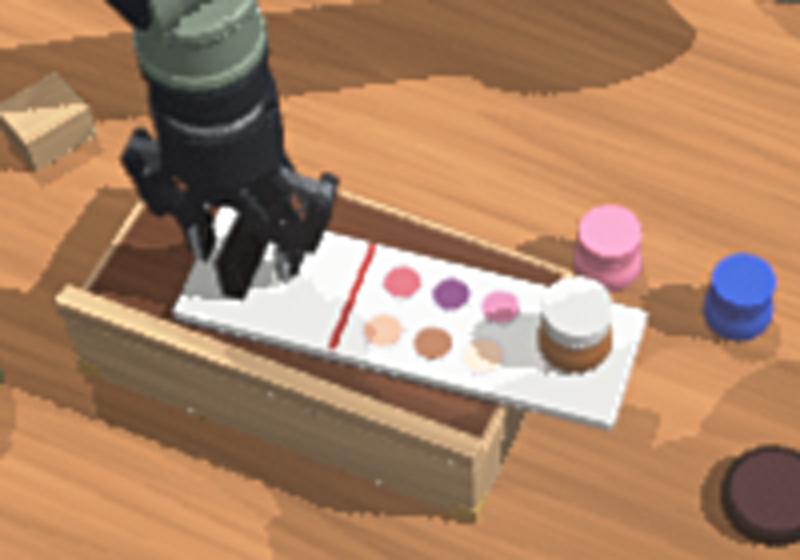

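Picture 4 shows the fingers either side of the bar at (240,255), with the board and jar untouched. Next I close the jaws.

Request:
{"fn": "step_arm", "kwargs": {
  "deltas": [
    [0, 0, 0, 0, 0.2],
    [0, 0, 0, 0, 0.5],
    [0, 0, 0, 0, 0.8],
    [0, 0, 0, 0, 1],
    [0, 0, 0, 0, 1],
    [0, 0, 0, 0, 1]
  ],
  "squeeze": 60
}}

```text
t: 4.2
ee_pos: [0.5523, -0.1957, 0.0976]
tool_rot: [-0.705, 0.706, 0.052, -0.051]
wrist_force: [-0.1, -1.7, 6.1]
opening: 0.0153
```

```bash
python3 -c "
from st import *
st()"
```

```text
t 4.2 p [ 0.5523 -0.1957  0.0976] heading-90 0.1461 F [-0.09 -1.66  6.1 ] T [-0.084  0.092 -0.048] op 0.0153 down [ 0.002 -0.001 -1.   ]
```

Request:
{"fn": "step_arm", "kwargs": {
  "deltas": [
    [0, 0, 0, 0.3, 1],
    [0, 0, 0, 0.5, 1],
    [0, 0, 0, 0.7, 1],
    [0, 0, 0, 0.8, 1],
    [0, 0, 0, 0.8, 1],
    [0, 0, 0, 0.8, 1],
    [0, 0, 0, 0.8, 1],
    [0, 0, 0, 0.8, 1],
    [0, 0, 0, 0.6, 1],
    [0, 0, 0, 0.4, 1],
    [0, 0, 0, 0.2, 1],
    [1, 0, 0, 0, 1],
    [2, 0, 0, 0, 1],
    [2, 0, 0, 0, 1],
    [2, 0, 0, 0, 1],
    [2, 0, 0, 0, 1],
    [1, 0, 0, 0, 1],
    [0, 0, 0, 0, 1]
  ]
}}

```text
t: 6.45
ee_pos: [0.5599, -0.1948, 0.0976]
tool_rot: [-0.707, 0.707, 0.01, -0.012]
wrist_force: [-7.6, -0.3, 11.9]
opening: 0.0153
```

```bash
python3 - <<'E'
from st import *
st()
im=ctrl.grab_frame("top");cv2.imwrite("pics/top2.png",im[:,:,::-1]);cv2.imwrite("pics/c2.png",cv2.resize(im[165:260,285:465,::-1],None,fx=4.4,fy=4.4,interpolation=cv2.INTER_CUBIC))
E
```

```text
t 6.45 p [ 0.5599 -0.1948  0.0976] heading-90 0.0307 F [-7.55 -0.28 11.93] T [0.014 1.192 0.539] op 0.0153 down [-0.003 -0.    -1.   ]
```

View pics/c2.png

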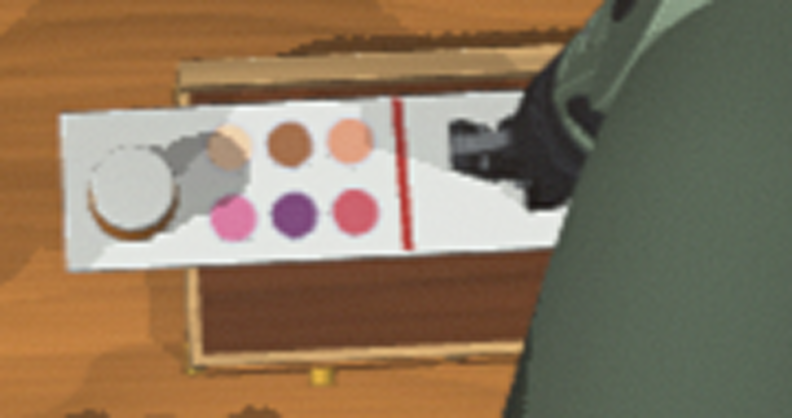

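Picture 5 shows the board turned nearly parallel to the fence, with a gap left between them. The jar stands at about (133,190) in the crop.

```bash
python3 - <<'E'
from st import *
f=lambda p:(np.array(p)+.5)/4.4-.5+[285,165]
B=ray("top",f([(62,115),(530,92.5)]),.082);d=B[0]-B[1];print(B,"yaw",np.arctan2(-d[0],d[1]))
B=ray("top",f([(68,270),(550,246)]),.082);d=B[0]-B[1];print(B,"yaw",np.arctan2(-d[0],d[1]))
C=np.array([.5412,-.1457]);y=.028;Rm=np.array([[np.cos(y),-np.sin(y)],[np.sin(y),np.cos(y)]])
print("in case frame",(B[:,:2]-C)@Rm)
m=ray("top",f([(397,99),(407,248)]),.082)[:,:2];print("mark case",(m-C)@Rm,"tcp case",(ctrl.observe()["ee_pos"][:2]-C)@Rm)
E
```

```text
[[ 0.59301612  0.07215766  0.082     ]
 [ 0.60225634 -0.19194161  0.082     ]] yaw 0.03497340179816968
[[ 0.50553557  0.06940021  0.082     ]
 [ 0.51507314 -0.19871256  0.082     ]] yaw 0.0355579938475732
in case frame [[-0.02962844  0.21601437]
 [-0.02760078 -0.05226032]]
mark case [[ 0.05915217  0.02735292]
 [-0.02534988  0.02733972]] tcp case [ 0.01724992 -0.04963523]
```

Request:
{"fn": "step_arm", "kwargs": {
  "deltas": [
    [0.5, 0, 0, 0.2, 1],
    [1, 0, 0, 0.1, 1],
    [1.2, 0, 0, 0, 1],
    [1.2, 0, 0, 0, 1],
    [1, 0, 0, 0, 1],
    [1, 0, 0, 0, 1],
    [0.5, 0, 0, 0, 1],
    [0, 0, 0, 0, 1]
  ]
}}

```text
t: 7.5
ee_pos: [0.5662, -0.1946, 0.0976]
tool_rot: [-0.707, 0.707, 0.008, -0.01]
wrist_force: [-8.4, -0.1, 11.9]
opening: 0.0152
```

```bash
python3 -c "
from st import *
st()"
```

```text
t 7.5 p [ 0.5662 -0.1946  0.0976] heading-90 0.0254 F [-8.42 -0.06 11.95] T [0.052 1.219 0.577] op 0.0152 down [-0.003 -0.    -1.   ]
```

Request:
{"fn": "step_arm", "kwargs": {
  "deltas": [
    [0.5, 0, 0, 0, 1],
    [0.5, 0, 0, 0, 1],
    [0, 0, 0, 0, 1]
  ]
}}

```text
t: 7.88
ee_pos: [0.5662, -0.1946, 0.0977]
tool_rot: [-0.707, 0.707, 0.007, -0.011]
wrist_force: [-10.4, 0.1, 15.3]
opening: 0.0154
```

```bash
python3 -c "
from st import *
st()"
```

```text
t 7.875 p [ 0.5662 -0.1946  0.0977] heading-90 0.0252 F [-10.39   0.06  15.31] T [0.082 1.729 0.557] op 0.0154 down [-0.005 -0.001 -1.   ]
```

Request:
{"fn": "step_arm", "kwargs": {
  "deltas": [
    [0.7, 0, 0, 0, 1],
    [0.8, 0, 0, 0, 1],
    [0, 0, 0, 0, 1],
    [0, 0, 0, 0, 1]
  ]
}}

```text
t: 8.38
ee_pos: [0.5682, -0.1945, 0.0976]
tool_rot: [-0.707, 0.707, 0.007, -0.01]
wrist_force: [-9.5, 0.2, 13.3]
opening: 0.0152
```

```bash
python3 - <<'E'
from st import *
st()
im=ctrl.grab_frame("top");cv2.imwrite("pics/top3.png",im[:,:,::-1]);cv2.imwrite("pics/c3.png",cv2.resize(im[170:230,290:430,::-1],None,fx=5.6,fy=5.6,interpolation=cv2.INTER_CUBIC))
E
```

```text
t 8.375 p [ 0.5682 -0.1945  0.0976] heading-90 0.0251 F [-9.5   0.22 13.35] T [0.149 1.532 0.445] op 0.0152 down [-0.004 -0.    -1.   ]
```

View pics/c3.png

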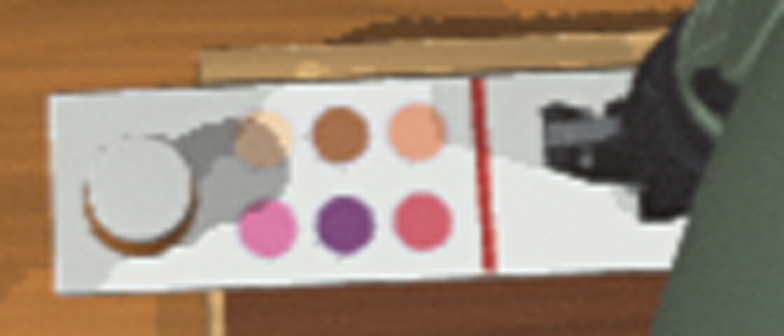

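Picture 6 shows the board edge nearly closing on the fence. I keep pressing in small steps until the force shows contact.

Request:
{"fn": "step_arm", "kwargs": {
  "deltas": [
    [0.7, 0, 0, 0, 1],
    [0.8, 0, 0, 0, 1],
    [0, 0, 0, 0, 1]
  ]
}}

```text
t: 8.8
ee_pos: [0.5682, -0.1945, 0.0977]
tool_rot: [-0.707, 0.707, 0.006, -0.011]
wrist_force: [-14.8, 0.1, 17.1]
opening: 0.0151
```

```bash
python3 -c "
from st import *
st()"
```

```text
t 8.8 p [ 0.5682 -0.1945  0.0977] heading-90 0.0247 F [-14.8    0.05  17.1 ] T [0.059 2.298 0.458] op 0.0151 down [-0.007 -0.001 -1.   ]
```

Request:
{"fn": "step_arm", "kwargs": {
  "deltas": [
    [0.7, 0, 0, 0, 1],
    [0.8, 0, 0, 0, 1],
    [0, 0, 0, 0, 1]
  ]
}}

```text
t: 9.18
ee_pos: [0.5682, -0.1945, 0.0977]
tool_rot: [-0.707, 0.707, 0.005, -0.012]
wrist_force: [-18.6, 0.1, 20.8]
opening: 0.0154
```

```bash
python3 -c "
from st import *
st()"
```

```text
t 9.175 p [ 0.5682 -0.1945  0.0977] heading-90 0.0244 F [-18.59   0.13  20.76] T [0.092 3.126 0.477] op 0.0154 down [-0.01  -0.001 -1.   ]
```

```bash
cat > fit.py <<'E'
from st import *
def edge(im,x0,x1,r0,r1,sign):
    g=cv2.GaussianBlur(cv2.cvtColor(im,cv2.COLOR_BGR2GRAY).astype(np.float32),(3,1),0)
    pts=[]
    for x in range(x0,x1):
        a=(r0[1]-r0[0])*(x-x0)/(x1-x0)+r0[0]; lo=int(round(a))-r1;col=g[lo:lo+2*r1+1,x]
        d=np.diff(col)*sign;i=int(d.argmax())
        if 0<i<len(d)-1:
            w=np.clip(d[i-1:i+2],0,None);pts.append((x,lo+i+.5+(w*[-1,0,1]).sum()/w.sum()))
    p=np.array(pts);c=np.polyfit(p[:,0],p[:,1],1)
    for _ in range(3):
        e=p[:,1]-np.polyval(c,p[:,0]);k=abs(e)<2*max(e[abs(e)<1].std(),.1);c=np.polyfit(p[k,0],p[k,1],1)
    print("rms",(p[k,1]-np.polyval(c,p[k,0])).std().round(3),k.sum(),len(p));
    return [(x0,np.polyval(c,x0)),(x1,np.polyval(c,x1))]
def yaw(P):
    d=P[0]-P[1];return np.arctan2(-d[0],d[1])
E
python3 - <<'E'
from fit import *
a=cv2.imread("pics/top0.png");b=cv2.imread("pics/top3.png")
I=ray("top",edge(a,330,444,(184.1,179.9),3,-1),.09);print("fence inner",I.round(4),yaw(I))
L=ray("top",edge(a,332,446,(246,241),3,1),.07)
O=ray("top",edge(a,330,444,(179,174.5),3,1),.09);print("outer",O.round(4),yaw(O))
P=ray("top",edge(b,302,398,(222,218),3,-1),.082);print("board -x",P.round(4),yaw(P))
Q=ray("top",edge(b,302,326,(187,186),3,1),.082);print("board +x",Q.round(4),yaw(Q))
E
```

```text
rms 0.213 114 114
fence inner [[ 0.6072 -0.0053  0.09  ]
 [ 0.6152 -0.2874  0.09  ]] 0.028258982405746185
rms 0.069 110 114
rms 0.181 113 114
outer [[ 0.622  -0.0056  0.09  ]
 [ 0.6305 -0.2884  0.09  ]] 0.029839407794584348
rms 0.129 94 96
board -x [[ 0.5152  0.0646  0.082 ]
 [ 0.5214 -0.1705  0.082 ]] 0.02638173392757417
rms 0.1 21 24
board +x [[0.6039 0.0639 0.082 ]
 [0.6061 0.0044 0.082 ]] 0.038268063524690484
```

Fitted yaws are 0.0285 for the fence and 0.0264 for the board, and the gap is under 0.6 mm along the length, so the board is flush. Now I slide it out.

Request:
{"fn": "step_arm", "kwargs": {
  "deltas": [
    [0, 0, 0, -0.15, 1],
    [0, 0, 0.5, 0, 1],
    [0, 0, 1, 0, 1],
    [0, 0, 2, 0, 1],
    [0, 0, 3, 0, 1],
    [0, 0, 3.5, 0, 1],
    [0, 0, 3.5, 0, 1],
    [0, 0, 3.5, 0, 1],
    [0, 0, 3.5, 0, 1],
    [0, 0, 3.5, 0, 1],
    [0, 0, 3.5, 0, 1],
    [0, 0, 3.5, 0, 1],
    [0, 0, 3.5, 0, 1],
    [0, 0, 3.5, 0, 1],
    [0, 0, 3, 0, 1],
    [0, 0, 2.5, 0, 1],
    [0, 0, 1.5, 0, 1],
    [0, 0, 0.5, 0, 1],
    [0, 0, 0, 0, 1]
  ]
}}

```text
t: 11.55
ee_pos: [0.5672, -0.1564, 0.0979]
tool_rot: [-0.702, 0.712, 0.004, -0.011]
wrist_force: [-19.3, -22.9, 16.7]
opening: 0.0152
```

```bash
python3 - <<'E'
from fit import *
st()
im=ctrl.grab_frame("top");cv2.imwrite("pics/top4.png",im[:,:,::-1]);b=im[:,:,::-1].copy()
cv2.imwrite("pics/c4.png",cv2.resize(b[165:250,260:420],None,fx=5,fy=5,interpolation=cv2.INTER_CUBIC))
E
```

```text
t 11.55 p [ 0.5672 -0.1564  0.0979] heading-90 0.0217 F [-19.25 -22.9   16.73] T [-2.966  3.442  0.331] op 0.0152 down [-0.01  -0.014 -1.   ]
```

View pics/c4.png

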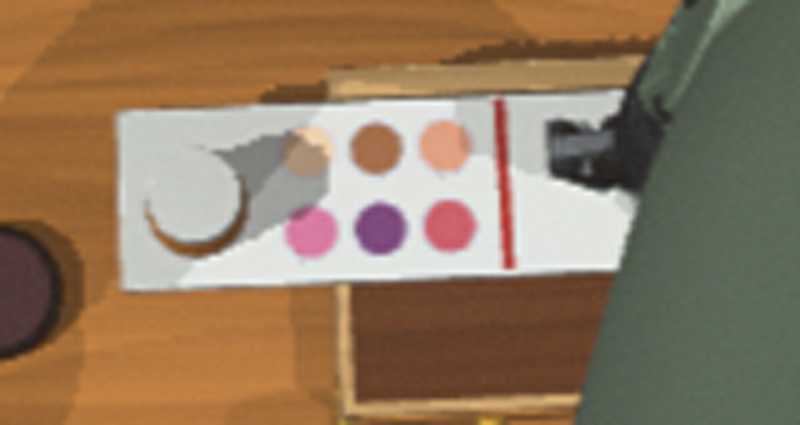

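Picture 7 shows the board still along the fence, the red line at about (505,185) in the crop and the jar standing. The tool lags its command by about 7 mm from friction. I ease the down-press slightly and continue.

Request:
{"fn": "step_arm", "kwargs": {
  "deltas": [
    [0, -0.5, 0, -0.2, 1],
    [0, 0, 1, 0, 1],
    [0, 0, 2, 0, 1],
    [0, 0, 3, 0, 1],
    [0, 0, 3.5, 0, 1],
    [0, 0, 3.5, 0, 1],
    [0, 0, 3.5, 0, 1],
    [0, 0, 3.5, 0, 1],
    [0, 0, 3.5, 0, 1],
    [0, 0, 3.5, 0, 1],
    [0, 0, 3.5, 0, 1],
    [0, 0, 3.5, 0, 1],
    [0, 0, 3.5, 0, 1],
    [0, 0, 3.5, 0, 1],
    [0, 0, 3.5, 0, 1],
    [0, 0, 3, 0, 1],
    [0, 0, 2.5, 0, 1],
    [0, 0, 1.5, 0, 1],
    [0, 0, 0.5, 0, 1],
    [0, 0, 0, 0, 1]
  ]
}}

```text
t: 14.1
ee_pos: [0.5657, -0.1049, 0.0986]
tool_rot: [-0.701, 0.713, 0.005, -0.012]
wrist_force: [-19.9, -24.0, 19.5]
opening: 0.0153
```

```bash
python3 - <<'E'
from fit import *
st()
b=ctrl.grab_frame("top")[:,:,::-1].copy();cv2.imwrite("pics/top5.png",b)
h=cv2.cvtColor(b,cv2.COLOR_BGR2HSV);r=((h[...,1]>150)&((h[...,0]<6)|(h[...,0]>174))&(h[...,2]>90)).astype(np.uint8)
r[:180]=0;r[225:]=0;r[:,:320]=0;r[:,400:]=0
n,l,s,c=cv2.connectedComponentsWithStats(r)
C=np.array([.5412,-.1457]);y=.0285;Rm=np.array([[np.cos(y),-np.sin(y)],[np.sin(y),np.cos(y)]])
for i in range(1,n):
    if s[i,4]>8: print(s[i],c[i],"case",(ray("top",c[i],.082)[0,:2]-C)@Rm)
E
```

```text
t 14.1 p [ 0.5657 -0.1049  0.0986] heading-90 0.025 F [-19.93 -23.95  19.51] T [-3.712  3.39   0.208] op 0.0153 down [-0.01  -0.016 -1.   ]
[339 187   2  32  36] [339.52777778 202.38888889] case [0.02456911 0.11684738]
```

Request:
{"fn": "step_arm", "kwargs": {
  "deltas": [
    [0, 0, 1, 0, 1],
    [0, 0, 2, 0, 1],
    [0, 0, 3, 0, 1],
    [0, 0, 3.5, 0, 1],
    [0, 0, 3.5, 0, 1],
    [0, 0, 3.5, 0, 1],
    [0, 0, 3.5, 0, 1],
    [0, 0, 3, 0, 1],
    [0, 0, 2.5, 0, 1],
    [0, 0, 1.5, 0, 1],
    [0, 0, 1, 0, 1],
    [0, 0, 0, 0, 1]
  ]
}}

```text
t: 15.65
ee_pos: [0.5649, -0.0775, 0.0987]
tool_rot: [-0.701, 0.713, 0.005, -0.012]
wrist_force: [-19.3, -24.7, 20.3]
opening: 0.0153
```

```bash
cat > meas.py <<'E'
from fit import *
def tr(im): return np.ascontiguousarray(im.transpose(1,0,2))
a=cv2.imread("pics/top0.png")
def run(name):
    st()
    b=ctrl.grab_frame("top")[:,:,::-1].copy();cv2.imwrite(f"pics/{name}.png",b)
    s=ctrl.grab_frame("scene")[:,:,::-1].copy();cv2.imwrite(f"pics/{name}s.png",s)
    y=.0285;Rm=np.array([[np.cos(y),-np.sin(y)],[np.sin(y),np.cos(y)]])
    # case end edge (z=.07), below the board, in the present picture
    e=ray("top",np.array(edge(tr(b),224,244,(327.5,328.5),3,1))[:,::-1],.07)@np.eye(3);e=e[:,:2]@Rm
    # board -x edge yaw
    P=ray("top",edge(b,275,350,(223,219.5),3,-1),.082);print("board yaw",yaw(P),"-x edge case-rot x",(P[:,:2]@Rm)[:,0])
    I=ray("top",edge(a,330,444,(184.1,179.9),3,-1),.09);print("fence rot x",(I[:,:2]@Rm)[:,0])
    for n,im in(("top",b),("scene",s)):
        h=cv2.cvtColor(im,cv2.COLOR_BGR2HSV);r=((h[...,1]>120)&((h[...,0]<6)|(h[...,0]>174))&(h[...,2]>90)).astype(np.uint8)
        p=proj(n,[.562,.0,.082])[0];k=np.zeros_like(r);cv2.circle(k,tuple(int(v) for v in p),28,1,-1);r&=k
        N,l,S,c=cv2.connectedComponentsWithStats(r)
        for i in range(1,N):
            if S[i,4]>15: print(n,S[i],c[i].round(1),"rot",(ray(n,c[i],.082)[0,:2]@Rm).round(4))
    print("end edge rot",e.round(4))
    cv2.imwrite(f"pics/{name}c.png",np.hstack([cv2.resize(b[165:255,290:365],None,fx=5.2,fy=5.2,interpolation=cv2.INTER_CUBIC),cv2.resize(s[115:205,255:330],None,fx=5.2,fy=5.2,interpolation=cv2.INTER_CUBIC)]))
E
python3 -c "
from meas import *
run('m6')"
```

```text
t 15.65 p [ 0.5649 -0.0775  0.0987] heading-90 0.025 F [-19.34 -24.66  20.25] T [-4.316  3.5    0.148] op 0.0153 down [-0.01  -0.018 -1.   ]
rms 0.042 16 17
rms 0.134 59 66
board yaw 0.029243803856434 -x edge case-rot x [0.51708288 0.51721931]
rms 0.213 114 114
fence rot x [0.60680515 0.60673714]
top [327 186   3  34  49] [328.3 201.8] rot [ 0.564  -0.0167]
top [313 207   9   9  63] [317.3 211.1] rot [0.5421 0.0113]
scene [309 174  13  25  31] [314.9 187. ] rot [ 0.57  -0.019]
end edge rot [[ 0.5106 -0.0116]
 [ 0.4615 -0.0095]]
```

View pics/m6c.png

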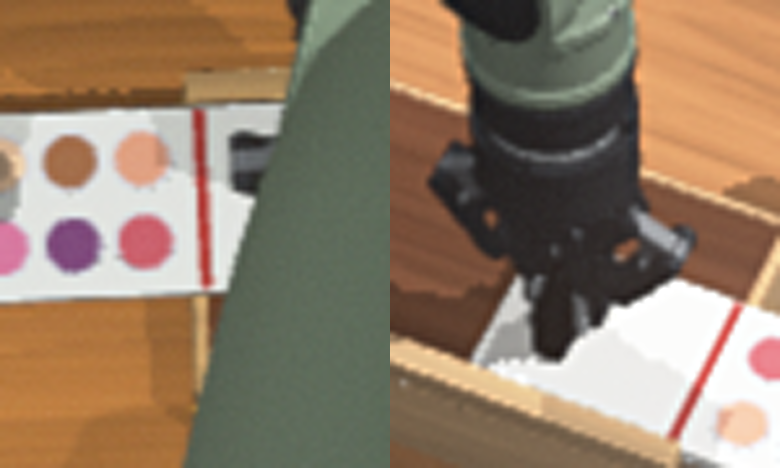

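Picture 8 shows the board flush, with its yaw and edge offset within 0.3 mm. The red line is still about 6 mm short of the end edge, so I advance most of that and look closely.

Request:
{"fn": "step_arm", "kwargs": {
  "deltas": [
    [0, 0, 1, 0, 1],
    [0, 0, 1.5, 0, 1],
    [0, 0, 1.5, 0, 1],
    [0, 0, 1, 0, 1],
    [0, 0, 0, 0, 1],
    [0, 0, 0, 0, 1]
  ]
}}

```text
t: 16.5
ee_pos: [0.5648, -0.0726, 0.0987]
tool_rot: [-0.701, 0.713, 0.005, -0.012]
wrist_force: [-19.7, -24.3, 21.1]
opening: 0.0154
```

```bash
python3 -c "
from meas import *
run('m7')
s=cv2.imread('pics/m7s.png');b=cv2.imread('pics/m7.png')
cv2.imwrite('pics/m7z.png',np.hstack([cv2.resize(b[170:245,315:350],None,fx=8,fy=8,interpolation=cv2.INTER_CUBIC),cv2.resize(s[140:215,290:350],None,fx=8,fy=8,interpolation=cv2.INTER_CUBIC)]))"
```

```text
t 16.5 p [ 0.5648 -0.0726  0.0987] heading-90 0.0249 F [-19.7  -24.25  21.15] T [-4.438  3.526  0.104] op 0.0154 down [-0.01  -0.018 -1.   ]
rms 0.128 12 18
rms 0.165 58 67
board yaw 0.029911466607058523 -x edge case-rot x [0.51709861 0.51735751]
rms 0.213 114 114
fence rot x [0.60680515 0.60673714]
top [325 186   3  34  48] [326.4 202.1] rot [ 0.5635 -0.0118]
top [312 207   8   9  61] [315.4 211. ] rot [0.5424 0.016 ]
scene [311 174  13  26  30] [316.5 187.6] rot [ 0.5701 -0.0144]
end edge rot [[ 0.5106 -0.0112]
 [ 0.4614 -0.0119]]
```

View pics/m7z.png

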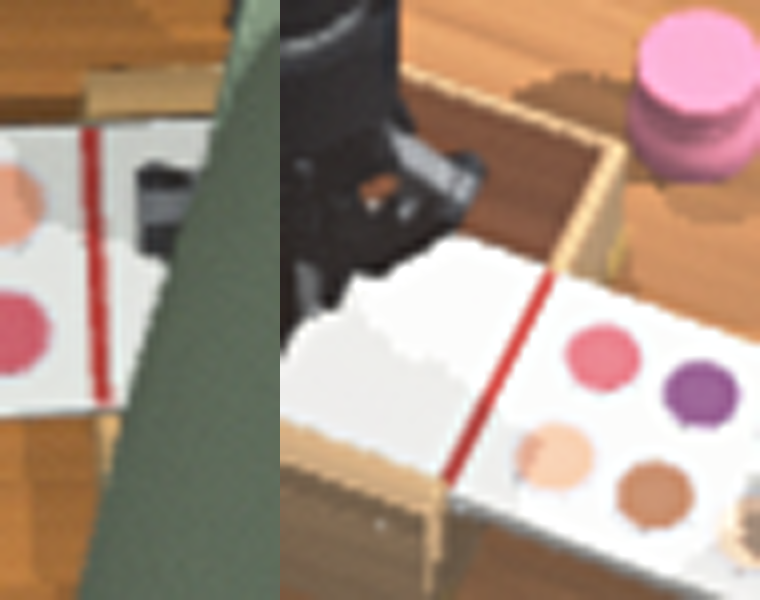

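Picture 9 shows the red line practically at the end edge. Left panel: line at columns 90–105, rim and fence end at about 88–100. Right panel: case corner at (622,152). I check the same edge with the scene camera's own rays.

```bash
python3 - <<'E'
from fit import *
y=.0285;Rm=np.array([[np.cos(y),-np.sin(y)],[np.sin(y),np.cos(y)]])
g=lambda p:(np.array(p,float)-[280,0]+.5)/8-.5+[290,140]
t=lambda p:(np.array(p,float)+.5)/8-.5+[315,170]
print("scene -x corner z.07",ray("scene",g((624,152)),.07)[:,:2]@Rm,"rim by board",ray("scene",g((588,213)),.07)[:,:2]@Rm)
print("scene fence end outer z.09",ray("scene",g((440,514)),.09)[:,:2]@Rm,"inner",ray("scene",g((449,487)),.09)[:,:2]@Rm)
print("scene mark",ray("scene",[g((549,275)),g((449,482))],.082)[:,:2]@Rm)
print("top mark",ray("top",[t((91,130)),t((103,402))],.082)[:,:2]@Rm)
print("top fence end",ray("top",[t((88,75)),t((89,118))],.09)[:,:2]@Rm)
a=cv2.imread("pics/top0.png")
tr=lambda im:np.ascontiguousarray(im.transpose(1,0,2))
for s in(1,-1): print("top0 end",s,ray("top",np.array(edge(tr(a),237,246,(328,328.5),3,s))[:,::-1],.07)[:,:2]@Rm)
E
```

```text
scene -x corner z.07 [[ 0.46274594 -0.01339265]] rim by board [[ 0.49025771 -0.01514007]]
scene fence end outer z.09 [[ 0.62443027 -0.0100303 ]] inner [[ 0.61450411 -0.01130366]]
scene mark [[ 0.52505422 -0.01482505]
 [ 0.60881641 -0.01387019]]
top mark [[ 0.60442293 -0.01268018]
 [ 0.51955305 -0.01243378]]
top fence end [[ 0.62015199 -0.01231741]
 [ 0.60661229 -0.01200248]]
rms 0.053 9 9
top0 end 1 [[ 0.47857775 -0.01092618]
 [ 0.45652989 -0.01177173]]Traceback (most recent call last):
  File "<stdin>", line 12, in <module>
  File "fit.py", line 10, in edge
    p=np.array(pts);c=np.polyfit(p[:,0],p[:,1],1)
                                 ~^^^^^
IndexError: too many indices for array: array is 1-dimensional, but 2 were indexed
```

Both cameras put the line about 1 mm short. I nudge it 1 mm, then ease the stored push back, which stays inside the friction band.

Request:
{"fn": "step_arm", "kwargs": {
  "deltas": [
    [0, 0, 0.6, 0, 1],
    [0, 0, 0.6, 0, 1],
    [0, 0, 0, 0, 1],
    [0, 0, 0, 0, 1],
    [0, 0, -1, 0, 1],
    [0, 0, -1, 0, 1],
    [0, 0, -1, 0, 1],
    [0, 0, 0, 0, 1],
    [0, 0, 0, 0, 1]
  ]
}}

```text
t: 17.73
ee_pos: [0.5648, -0.0714, 0.0983]
tool_rot: [-0.703, 0.711, 0.006, -0.013]
wrist_force: [-18.5, -16.8, 20.1]
opening: 0.0153
```

```bash
python3 -c "
from meas import *
run('m8')
s=cv2.imread('pics/m8s.png')
cv2.imwrite('pics/m8z.png',cv2.resize(s[110:260,220:400],None,fx=4,fy=4,interpolation=cv2.INTER_CUBIC))"
```

```text
t 17.725 p [ 0.5648 -0.0714  0.0983] heading-90 0.0264 F [-18.5  -16.76  20.09] T [-2.892  3.152  0.104] op 0.0153 down [-0.01  -0.012 -1.   ]
rms 0.225 11 19
rms 0.137 57 72
board yaw 0.029589286659508166 -x edge case-rot x [0.51706287 0.51726267]
rms 0.213 114 114
fence rot x [0.60680515 0.60673714]
top [325 186   3  34  54] [325.9 203. ] rot [ 0.5614 -0.0106]
top [311 207   9   9  63] [314.9 211.2] rot [0.5421 0.0173]
scene [311 174  14  27  33] [316.8 188.2] rot [ 0.5713 -0.0131]
end edge rot [[ 0.5107 -0.0106]
 [ 0.4612 -0.0168]]
```

View pics/m8z.png

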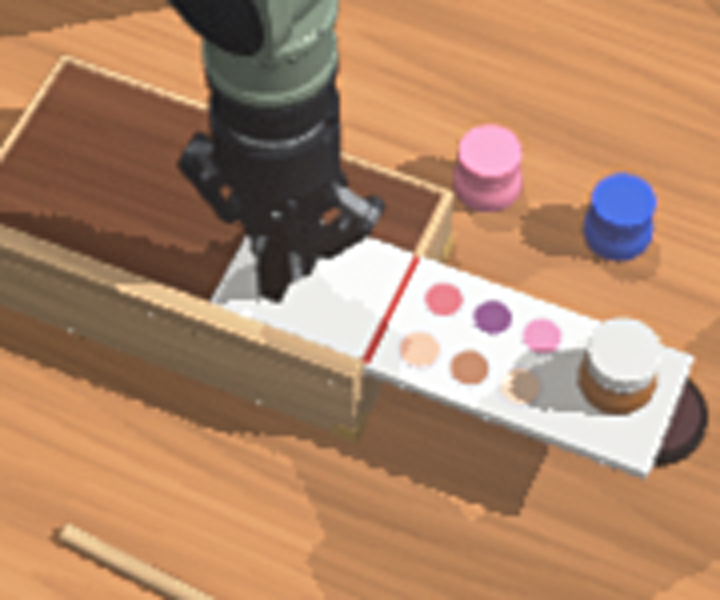

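Picture 10 shows the red line (365–415, 255–360) right at the case end, with the jar upright on the board's outer end. The bystanders are undisturbed. The tool presses the bar down with about 20 N, where about 5 N would stop the board tipping. I hand in.

```bash
python3 -c "
from st import *
st();print(ctrl.close_job())"
```

```text
t 17.825 p [ 0.5647 -0.0714  0.0983] heading-90 0.0264 F [-17.88 -16.42  19.66] T [-2.906  3.133  0.106] op 0.0155 down [-0.01  -0.012 -1.   ]
the job is handed in; nothing more can be done
None
```

I pinched the board by its grip bar, turned it parallel to the fence and pressed it flush. I then slid it about 123 mm out along the fence without lifting it. I handed in at 17.8 s, with the gripper still holding the board.

Last checks:
- **Flush to the fence:** board yaw was 0.0296 rad against the fence's 0.0285. The long edge matched the fence face within about 0.5 mm, under about 18 N of side pressure.
- **Red line at the end edge:** both cameras put it within about 1 mm. The two views disagree by about 2.5 mm in absolute position, so I compared line and edge within each view. In the last pictures the automatic fit of the case's end edge was noisy, so I used the earlier edge estimates instead.
- **Level:** I inferred this from the roughly 20 N downward push at the bar and did not measure it. The gripper itself leaned about 0.015 rad under load.
- **Jar and other things:** the jar stands on the board's outer end. Nothing else in the last picture looked moved; I compared by eye only.
- **Forces:** the readings I saw at the wrist stayed under about 40 N in total.

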